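Wind the tall bottle round to the code reader

TASK

On the white sample carousel, wind the handwheel clockwise (seen from above) by its upright handle until the one tall bottle stands squarely in front of the reader's nose, then stop and let go. The carousel is geared: one full turn of the wheel moves it on by exactly one of its six places, so count how many turns the bottle needs; move it with the handwheel only, without touching the carousel or its bottles.

Things in the scene. Friction and masses are not known exactly. Their poses are not given: they have to be found in the camera images.
- wheel (a joint): Angle of the metal handwheel (rad), growing clockwise seen from above: 0 when the tall bottle is exactly in front of the reader, -6.28 with one full turn still to go. Starts between -14.8 and -7.2 (1.15 to 2.35 clockwise turns to go). Stiff (3 to 5 N at the handle), does not run on, stays where left; its stops lie more than half a turn beyond 0 and about a full turn before the start.
- wheel_centre (a point): Fixed point on the handwheel's vertical axis, 86 mm above the bench, level with its rim. The wheel lies flat, 112 mm across, rim top 92 mm above the bench, at one end of the white housing (200 x 415 mm, deck 60 mm above the bench), 210 mm from the carousel's axis. A small black clamp knob on the deck is not the handwheel.
- wheel_handle (a point): Grip point of the wheel's upright black handle: on the handle's axis, 127 mm above the bench, 50 mm from the wheel's axis; it goes round with the wheel. The handle is round, 22 mm in diameter, 94 to 149 mm above the bench, and revolves freely on its pin, so it can be held from above with the gripper's yaw fixed all the way round.
- carousel: The geared round aluminium table, 170 mm across, with its six bottles (all fixed to it). Origin on its vertical axis at the disc's underside, 66 mm above the bench. It turns anticlockwise seen from above when the handwheel turns clockwise, 60 degrees per full turn of the wheel; its own +y axis points to the tall bottle. Not to be touched.
- bottle_top (a point): Centre of the cap's top of the one tall, wide bottle (38 mm across, 90 mm tall, cap top 165 mm above the bench); the other five are vials 26 mm across and 36 mm tall. It rides 58 mm from the carousel's axis.
- read_point (a point): Fixed point, 165 mm above the bench, where the centre of the tall bottle's cap belongs: on the bottles' circle, straight in front of the round black nose of the grey reader block (75 x 45 mm, top 145 mm above the bench) that stands at the housing's end, on the far side of the carousel from the handwheel.

How it is judged:
By the outcome, as a careful person would: the job done as asked, in the order asked, and still so for the second after the job is handed in, with the robot touching nothing.
It also fails if it takes over 54 s, if anything falls off the work surface, if the arm or the gripper's body presses on something with over 40 N, if the wrist force passes 120 N, or if a joint passes its speed limit or range.

ROBOT

A 6-joint arm with a two-finger parallel gripper is mounted at the origin on the work surface. World frame = base frame: x ahead of the robot, y to its left, z up, the work surface at z = 0. Lengths are in m, angles in rad, forces in N, time in s.
With the tool pointing down it reaches from about 0.25 to 0.725 m from the base axis. Payload 4 kg.
Tool frame: the origin (TCP) lies midway between the tips of the shut fingers; the grasp point (between the pads) lies 19 mm behind it; z points along the fingers, y is the line along which they close (so a half turn about z gives the same grasp; the last joint's range is limited). The gripper opens to 85 mm and grips with 20 to 120 N. Pads are 22 mm wide; open, the fingers measure 114 mm over their backs; the gripper's body (76 mm by 85 mm) begins 54 mm behind the grasp point. The pads swing forward as they close: fully open they stand 13 mm farther back than shut.
Start: joints at [-1.345, 0.241, 0.005, 1.335, 0, 1.571], TCP at [0.112, -0.487, 0.231] pointing down, gripper open.
Joint ranges: [-2.72, 2.72], [-1.05, 1.87], [-1.09, 1.28], [-1.99, 2.15], [-1.42, 1.44], [-3.14, 3.14]. Speed limits (rad/s): [2.79, 2.79, 3.14, 3.14, 3.14, 3.14].

INTERFACE

Orientations are given as a unit quaternion [w, x, y, z].
In Python, from station import r gives the robot as it stands. The module is installed in compiled form; this text tells all that it offers.
- The arm moves only by the tool apply_moves, never from a script. Its argument "moves" is a list of rows, each a list of 5 numbers: the shift along the tool's x, y, z in m, then the turn about the tool's z in rad, then the opening, from 0 (shut) to 1 (fully open). In form: [[dx, dy, dz, twist, claw], ...]. A call has 1 to 10 rows; each row is the pose to reach, as a shift and turn from the pose commanded when the call began, along the tool's axes at that moment; what a row does not reach only later rows make up. A row lasts 1/8 s, in which the tool goes at most 62.5 mm and 10.7 degrees, less where a joint would pass 70% of its speed; a pose out of reach is approached as far as the arm can. A call with a gripper value outside its range is refused whole. The fingers move at their own pace and stop on an object; the grip force is fixed at half the most. Time passes only in rows, so rows that repeat a pose let the fingers close. It gives the time, the measured TCP pose, the force, the opening and the grip force at its end, in the units of the state.
- r.read_state(): the state, without advancing time (a new reading comes with each control period).
- r.grab_frame(name): name is "scene" or "top" or "wrist"; returns a dict with "frame" (480x640x3 uint8, red, green, blue), "intrinsics" (3x3 intrinsics, pixels), "view" (4x4, takes a point from world to camera coordinates); the wrist camera has in their place "tool_from_camera" (4x4, takes a point from camera to tool coordinates, whose origin is the TCP and whose axes are the flange's). Camera axes: x right, y down, z forward; pixel columns grow to the right and rows downward; lengths in m; the calibration is good to about 2 mm. A picture is of the moment at which its call begins: read the wrist's pose just before it. There is no depth.
- r.sign_off(): hands the job in; it is judged then, once.
Trained networks look in a picture, given as the dict that the camera call returned (one of the last four; its "shot" number tells which), for a name from the list of things; names that differ only in an ending like _2 or _b are one class to them, and where a whole thing is asked for, a point or a joint stands for the part that bears it (a point fixed in the world has none). Each returns a list of dicts, best first, with "confidence" (0 to 1); they miss things now and then, are a little off and sometimes report something else, mostly with a low value. They report only what shows in the picture. A call takes as long as a camera call.
- r.search_frame(label, picture): "centre" ([x, y, z] in m, in world coordinates, good to about 4 mm: the middle of the surface that is visible of it).
- r.mark_of(label, picture): "centre" ([x, y, z] in m, in world coordinates, good to about 4 mm: a listed point, or the origin of a listed thing).
The state is a dict: "time": time; "joint_pos": joint angles; "joint_vel": joint speeds; "joint_efforts": joint torques, N m; "tcp_pos": TCP position; "ee_rot": TCP orientation; "force": force on the tool from outside, world axes, zero at the start; "moment": the same for the moment, N m; "grip_width": opening from 0.0 (shut) to 1.0 (fully open); "grasp_force": force on a finger pad.
Only numpy, scipy, OpenCV 4.12 (cv2) and the standard library are available. Lean on these libraries where they do the work, as an engineer would, in place of code of your own. Each camera call takes 0.05 s, during which the arm holds its last target. There are 200 camera calls.

## Working session

There is one attempt and no reset: what is moved stays moved. The work goes in short steps, Python scripts to look and compute and a tool call to move; the robot and the scene stay as the last step left them, time stands still between calls to the robot, and variables do not carry over. Pictures are saved under pics/ and viewed, at most 10 in all, crops included, and the job is handed in when it is done.

Besides the shell and the picture viewer there is one more tool, called after "Request:" as a command line: name --pt "numbers of a row" for each row, then --argument value for the rest. apply_moves: Moves the arm, as the interface text tells. Its arguments: {"type":"object","properties":{"moves":{"type":"array","items":{"type":"array","items":{"type":"number"}}}},"required":["moves"]}

```bash
mkdir -p pics; python3 - <<'E'
from station import r
import cv2,numpy as np
s=r.read_state();print(s['time'],s['tcp_pos'],s['ee_rot'],s['grip_width'])
for c in ['top','scene']:
    p=r.grab_frame(c);cv2.imwrite(f'pics/{c}.png',p['frame'][:,:,::-1])
    for n in ['wheel_centre','wheel_handle','carousel','bottle_top','read_point']:
        for d in r.mark_of(n,p)[:2]:
            X=np.array(d['centre']);q=p['intrinsics']@(p['view']@np.r_[X,1])[:3]
            print(c,n,X.round(4),round(d['confidence'],2),(q[:2]/q[2]).round())
E
```

```text
0.0 [ 0.11180237 -0.48671631  0.23043508] [-1.01076415e-03  9.93633855e-01  1.12653127e-01 -1.18751967e-04] 0.9970394174939047
top wheel_centre [ 0.5466 -0.1375  0.0889] 0.65 [455. 286.]
top wheel_handle [ 0.5964 -0.1271  0.1282] 0.67 [455. 252.]
top carousel [0.5479 0.0689 0.0634] 0.75 [319. 287.]
top bottle_top [0.5999 0.0429 0.1671] 0.89 [339. 251.]
top read_point [0.5516 0.1284 0.1664] 0.72 [277. 288.]
scene wheel_centre [ 0.5457 -0.1409  0.0824] 0.71 [211. 218.]
scene wheel_handle [ 0.5928 -0.1282  0.126 ] 0.58 [203. 214.]
scene wheel_handle [ 0.5461 -0.1405  0.0822] 0.23 [212. 218.]
scene carousel [0.5496 0.0684 0.0664] 0.58 [332. 241.]
scene bottle_top [0.5995 0.0382 0.1621] 0.78 [305. 209.]
scene read_point [0.5502 0.1328 0.1611] 0.59 [374. 197.]
```

View pics/top.png

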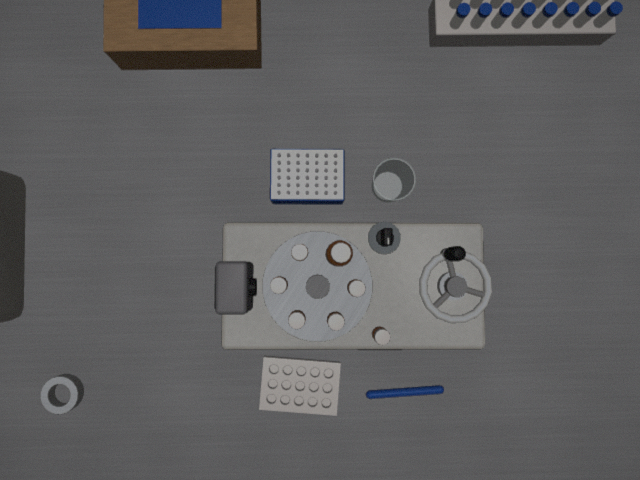

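View pics/scene.png

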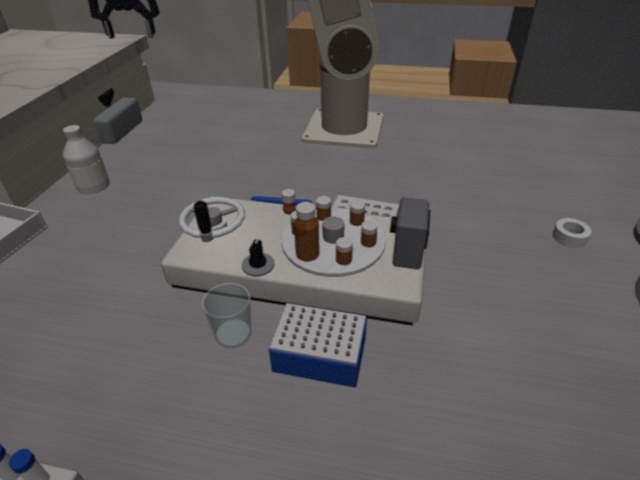

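The top view shows the reader at the left (235,288) and the tall bottle at (339,251), upper right of the disc centre (318,287). The handle is at (455,252) and the wheel at (456,287). The bottle is about 119° anticlockwise from the reader, so roughly 1.98 turns. The scene view agrees, and the knob at (257,258) is well clear of the wheel.

I'll move above the handle now.

Request:
apply_moves --pt "0.055 -0.024 0 0 0.7" --pt "0.11 -0.048 0 0 0.7" --pt "0.165 -0.072 0 0 0.7" --pt "0.22 -0.097 0 0 0.7" --pt "0.275 -0.121 0 0 0.7" --pt "0.33 -0.145 0 0 0.7" --pt "0.385 -0.169 0 0 0.7" --pt "0.44 -0.193 0 0 0.7" --pt "0.495 -0.218 0 0 0.7" --pt "0.551 -0.242 0 0 0.7"

```text
time: 1.85
tcp_pos: [0.5963, -0.1267, 0.2314]
ee_rot: [0.0, 0.994, 0.113, 0.0]
force: [0.2, -0.6, -1.0]
grip_width: 0.7
grasp_force: 0.0
```

```bash
cat > h.py <<'E'
from station import r
import cv2,numpy as np
from scipy.spatial.transform import Rotation as R
def state():
    s=r.read_state();q=s['ee_rot'];M=R.from_quat(np.r_[q[1:],q[0]]).as_matrix()
    print('t',round(s['time'],2),'tcp',np.round(s['tcp_pos'],4),'F',np.round(s['force'],1),'w',round(s['grip_width'],3),'gf',round(s['grasp_force'],1),'q',np.round(q,4))
    return s,M
def look(cams,names,n=1):
    out={}
    for c in cams:
        for nm in names: out[c,nm]=[]
        for _ in range(n):
            p=r.grab_frame(c)
            for nm in names:
                d=r.mark_of(nm,p)
                if d and d[0]['confidence']>.4: out[c,nm].append(d[0]['centre'])
        for nm in names:
            if out[c,nm]: 
                out[c,nm]=np.median(out[c,nm],0);print(c,nm,out[c,nm].round(4))
    return out
E
python3 - <<'E'
from h import *
s,M=state();print(M.round(4))
o=look(['top','scene','wrist'],['wheel_handle','wheel_centre'],3)
p=r.grab_frame('wrist');cv2.imwrite('pics/w1.png',p['frame'][:,:,::-1])
E
```

```text
t 1.85 tcp [ 0.5963 -0.1267  0.2314] F [ 0.2 -0.6 -1. ] w 0.7 gf 0.0 q [2.000e-04 9.936e-01 1.127e-01 2.000e-04]
[[ 9.746e-01  2.240e-01  5.000e-04]
 [ 2.240e-01 -9.746e-01 -4.000e-04]
 [ 4.000e-04  5.000e-04 -1.000e+00]]
top wheel_handle [ 0.5948 -0.1293  0.1274]
top wheel_centre [ 0.5449 -0.138   0.0905]
scene wheel_handle [ 0.5948 -0.1266  0.1283]
scene wheel_centre [ 0.5435 -0.1413  0.0832]
wrist wheel_handle [ 0.595  -0.1309  0.1263]
wrist wheel_centre [ 0.544  -0.1389  0.0841]
```

View pics/w1.png

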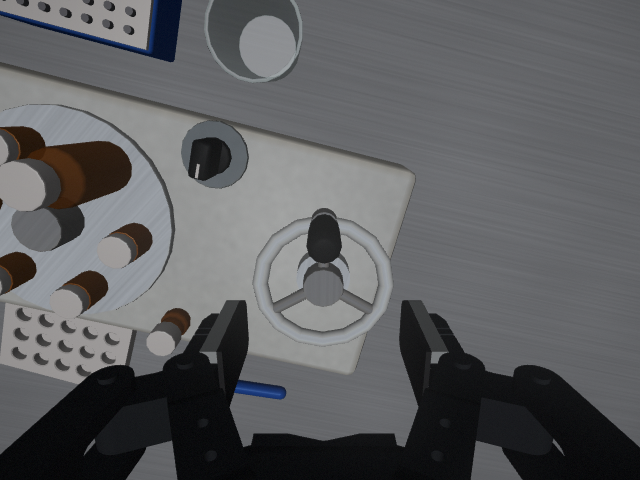

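The wrist view shows the handle top at (323,240), between the open pads and in line with the tool's x axis over the hub (323,285). Nothing is in the way, so I'll descend and grip.

Request:
apply_moves --pt "-0.003 0.002 0.03 0 0.7" --pt "-0.003 0.002 0.06 0 0.7" --pt "-0.003 0.002 0.09 0 0.7" --pt "-0.003 0.002 0.11 0 0.7" --pt "-0.003 0.002 0.121 0 0.7" --pt "-0.003 0.002 0.121 0 0.7" --pt "-0.003 0.002 0.121 0 0" --pt "-0.003 0.002 0.121 0 0" --pt "-0.003 0.002 0.121 0 0" --pt "-0.003 0.002 0.121 0 0"

```text
time: 4.5
tcp_pos: [0.5931, -0.1305, 0.1117]
ee_rot: [0.0, 0.994, 0.113, 0.001]
force: [-1.8, 2.4, 5.9]
grip_width: 0.24
grasp_force: 58.7
```

```bash
python3 - <<'E'
from h import *
s,M=state()
o=look(['top'],['carousel','bottle_top','read_point','wheel_centre'],8)
E
```

```text
t 4.5 tcp [ 0.5931 -0.1305  0.1117] F [-1.8  2.4  5.9] w 0.24 gf 58.7 q [0.     0.9936 0.1128 0.0012]
top carousel [0.5496 0.0698 0.0653]
top bottle_top [0.601  0.0386 0.1649]
top read_point [0.5499 0.1294 0.165 ]
top wheel_centre [ 0.5458 -0.1378  0.0894]
```

Request:
apply_moves --pt "-0.0011 0.0087 0 0 0" --pt "-0.0036 0.017 0 0 0" --pt "-0.0076 0.0248 0 0 0" --pt "-0.0128 0.0317 0 0 0" --pt "-0.0192 0.0377 0 0 0" --pt "-0.0265 0.0424 0 0 0" --pt "-0.0345 0.0458 0 0 0" --pt "-0.043 0.0478 0 0 0" --pt "-0.0517 0.0482 0 0 0" --pt "-0.0517 0.0482 0 0 0"

```text
time: 7.75
tcp_pos: [0.5532, -0.1883, 0.1117]
ee_rot: [-0.001, 0.994, 0.113, 0.001]
force: [-0.7, 4.6, 6.8]
grip_width: 0.235
grasp_force: 59.0
```

```bash
python3 - <<'E'
from h import *
s,M=state();print(M[:,:2].round(3),np.round(s['joint_pos'],2))
o=look(['top'],['carousel','bottle_top'],5)
E
```

```text
t 7.75 tcp [ 0.5532 -0.1883  0.1117] F [-0.7  4.6  6.8] w 0.235 gf 59.0 q [-7.000e-04  9.936e-01  1.130e-01  1.300e-03]
[[ 0.974  0.224]
 [ 0.224 -0.974]
 [ 0.003 -0.001]] [-0.33  0.48  0.03  1.12  0.    2.59]
top carousel [0.5493 0.0706 0.0676]
top bottle_top [0.6095 0.0529 0.1674]
```

Request:
apply_moves --pt "-0.0154 -0.003 0 0 0" --pt "-0.029 -0.0106 0 0 0" --pt "-0.0397 -0.022 0 0 0" --pt "-0.0463 -0.0362 0 0 0" --pt "-0.0482 -0.0517 0 0 0" --pt "-0.0452 -0.0671 0 0 0" --pt "-0.0377 -0.0808 0 0 0" --pt "-0.0262 -0.0914 0 0 0" --pt "-0.012 -0.098 0 0 0" --pt "0.0035 -0.0999 0 0 0"

```text
time: 9.75
tcp_pos: [0.5327, -0.0903, 0.1116]
ee_rot: [0.0, 0.994, 0.113, -0.001]
force: [-3.2, -2.4, 10.9]
grip_width: 0.235
grasp_force: 60.2
```

```bash
python3 - <<'E'
from h import *
s,M=state()
o=look(['top'],['bottle_top'],3)
E
```

```text
t 9.75 tcp [ 0.5327 -0.0903  0.1116] F [-3.2 -2.4 10.9] w 0.235 gf 60.2 q [ 2.000e-04  9.936e-01  1.129e-01 -8.000e-04]
top bottle_top [0.6087 0.0826 0.1655]
```

Request:
apply_moves --pt "0.0154 0.003 0 0 0" --pt "0.029 0.0106 0 0 0" --pt "0.0397 0.022 0 0 0" --pt "0.0463 0.0362 0 0 0" --pt "0.0482 0.0517 0 0 0" --pt "0.0452 0.0671 0 0 0" --pt "0.0377 0.0808 0 0 0" --pt "0.0262 0.0914 0 0 0" --pt "0.012 0.098 0 0 0" --pt "-0.0035 0.0999 0 0 0"

```text
time: 11.3
tcp_pos: [0.5541, -0.1882, 0.1117]
ee_rot: [-0.001, 0.994, 0.113, 0.002]
force: [3.1, 4.6, 8.0]
grip_width: 0.237
grasp_force: 59.8
```

Request:
apply_moves --pt "-0.0154 -0.003 0 0 0" --pt "-0.029 -0.0106 0 0 0" --pt "-0.0397 -0.022 0 0 0" --pt "-0.0463 -0.0362 0 0 0" --pt "-0.0482 -0.0517 0 0 0" --pt "-0.0452 -0.0671 0 0 0" --pt "-0.0377 -0.0808 0 0 0" --pt "-0.0262 -0.0914 0 0 0" --pt "-0.012 -0.098 0 0 0" --pt "-0.012 -0.098 0 0 0"

```text
time: 12.55
tcp_pos: [0.52, -0.0951, 0.1116]
ee_rot: [-0.0, 0.994, 0.113, 0.001]
force: [1.3, 1.8, 9.6]
grip_width: 0.236
grasp_force: 59.9
```

```bash
python3 - <<'E'
from h import *
s,M=state()
o=look(['top','scene'],['carousel','bottle_top','read_point'],5)
for c in ['top','scene']:
    ang=lambda n:np.degrees(np.arctan2(*(o[c,n]-o[c,'carousel'])[[1,0]]))
    print(c,ang('bottle_top'),ang('read_point'))
p=r.grab_frame('top');cv2.imwrite('pics/t2.png',cv2.resize(p['frame'][200:370,200:400,::-1],None,fx=3.5,fy=3.5,interpolation=cv2.INTER_CUBIC))
print(p['intrinsics'],p['view'].round(4))
E
```

```text
t 12.55 tcp [ 0.52   -0.0951  0.1116] F [1.3 1.8 9.6] w 0.236 gf 59.9 q [-2.000e-04  9.935e-01  1.134e-01  1.000e-03]
top carousel [0.549  0.069  0.0659]
top bottle_top [0.5729 0.1265 0.1669]
top read_point [0.5509 0.1292 0.1632]
scene carousel [0.5492 0.0704 0.0634]
scene bottle_top [0.5719 0.1253 0.1619]
scene read_point [0.5492 0.1323 0.1604]
top 67.4296804944085 88.19226152959648
scene 67.53593052060667 90.0
[[515.29060871   0.         318.62408098]
 [  0.         515.29060871 234.29833279]
 [  0.           0.           1.        ]] [[-0.0186 -0.9997  0.0164  0.0788]
 [-0.9981  0.0176 -0.0594  0.6313]
 [ 0.0591 -0.0175 -0.9981  0.8355]
 [ 0.      0.      0.      1.    ]]
```

View pics/t2.png

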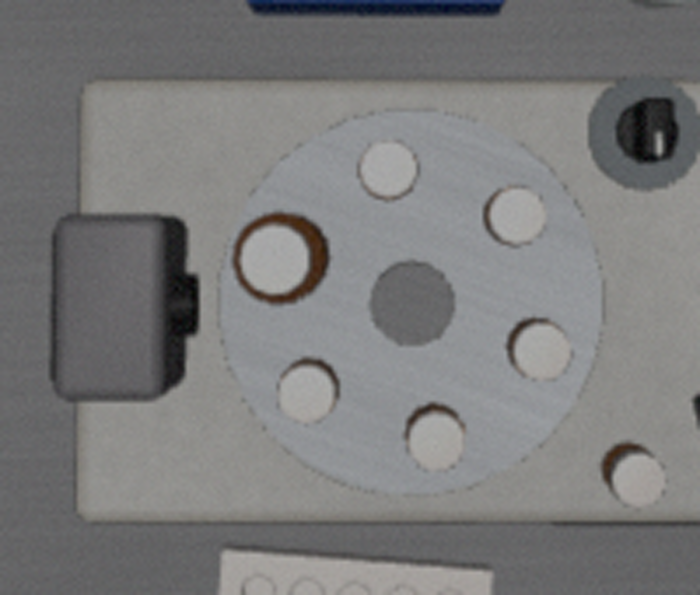

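The crop shows the tall bottle's cap at (274,259), with the disc centre at (412,301) and the nose at (185,303). About 22° of carousel, or roughly 130° of wheel, is left. I'll turn it about 117° and then measure precisely.

Request:
apply_moves --pt "0.0112 -0.0019 0 0 0" --pt "0.0225 -0.0012 0 0 0" --pt "0.0333 0.002 0 0 0" --pt "0.0432 0.0076 0 0 0" --pt "0.0515 0.0153 0 0 0" --pt "0.0579 0.0246 0 0 0" --pt "0.0621 0.0351 0 0 0" --pt "0.0638 0.0463 0 0 0" --pt "0.0629 0.0576 0 0 0" --pt "0.0629 0.0576 0 0 0"

```text
time: 15.85
tcp_pos: [0.5938, -0.1384, 0.1117]
ee_rot: [0.0, 0.994, 0.113, 0.001]
force: [1.1, -0.1, 7.5]
grip_width: 0.238
grasp_force: 59.8
```

```bash
cat > m.py <<'E'
from h import *
s,M=state()
o=look(['top'],['carousel','bottle_top','read_point','wheel_centre'],6)
p=r.grab_frame('top');f=p['frame'];K=p['intrinsics'];V=p['view']
np.save('top.npy',f)
def back(uv,z):
    d=V[:3,:3].T@np.linalg.solve(K,np.r_[uv,1]);c=-V[:3,:3].T@V[:3,3]
    return (c+d*(z-c[2])/d[2])[:2]
def proj(X):
    q=K@(V@np.r_[X,1])[:3];return q[:2]/q[2]
# cap centres: bright low-saturation blobs within disc
hsv=cv2.cvtColor(f,cv2.COLOR_RGB2HSV);g=cv2.cvtColor(f,cv2.COLOR_RGB2GRAY)
c0=proj([.549,.0695,.072])
print('grey disc/cap',g[int(c0[1])-30:int(c0[1])+31:10,int(c0[0])-35].tolist())
m=((g>185)&(hsv[:,:,1]<40)).astype(np.uint8)
n,l,st,ce=cv2.connectedComponentsWithStats(m)
caps=[]
for i in range(1,n):
    if 40<st[i,4]<900 and np.hypot(*(ce[i]-c0))<60:
        print('blob',ce[i].round(2),st[i,4],back(ce[i],.165).round(4),back(ce[i],.111).round(4))
print('c0',c0)
big=cv2.resize(f[200:370,200:500,::-1],None,fx=2.6,fy=2.6,interpolation=cv2.INTER_CUBIC)
cv2.imwrite('pics/t3.png',big)
E
python3 m.py
```

```text
t 15.85 tcp [ 0.5938 -0.1384  0.1117] F [ 1.1 -0.1  7.5] w 0.238 gf 59.8 q [2.000e-04 9.936e-01 1.126e-01 8.000e-04]
top carousel [0.5484 0.069  0.0668]
top bottle_top [0.5549 0.129  0.1669]
top read_point [0.5495 0.1288 0.1651]
top wheel_centre [ 0.5452 -0.1385  0.0884]
grey disc/cap [141, 142, 48, 160, 51, 142, 140]
c0 [318.78140747 286.3886905 ]
```

View pics/t3.png

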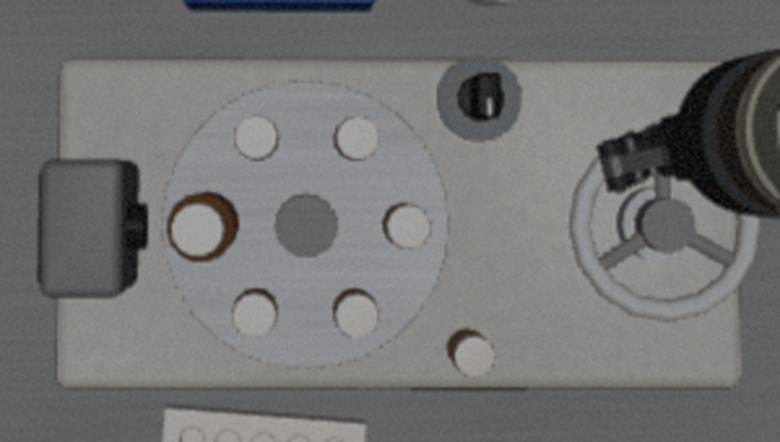

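```bash
cat > a.py <<'E'
import numpy as np,cv2
from scipy.optimize import least_squares
f=np.load('top.npy');K=np.array([[515.2906,0,318.6241],[0,515.2906,234.2983],[0,0,1]])
V=np.array([[-.0186,-.9997,.0164,.0788],[-.9981,.0176,-.0594,.6313],[.0591,-.0175,-.9981,.8355]])
U,_,W=np.linalg.svd(V[:,:3]);Rm=U@W;t=V[:,3]
def back(uv,z):
    d=Rm.T@np.linalg.solve(K,np.r_[uv,1]);c=-Rm.T@t
    return (c+d*(z-c[2])/d[2])[:2]
def proj(X):
    q=K@(Rm@X+t);return q[:2]/q[2]
b=cv2.GaussianBlur(f,(3,3),0).astype(float)
# caps are neutral, disc bluish: red channel separates them
caps=[];C=np.array([.549,.0695])
for k in range(6):
    a=np.radians(86+60*k);z=.165 if k==0 else .111
    uv=proj(np.r_[C+.058*np.array([np.cos(a),np.sin(a)]),z])
    x,y=np.round(uv).astype(int);p=b[y-14:y+15,x-14:x+15,0]
    m=(p>155).astype(np.uint8);n,l,st,ce=cv2.connectedComponentsWithStats(m)
    i=1+np.argmax(st[1:,4]);c=ce[i]+[x-14,y-14]
    print(k,uv.round(1),c.round(2),st[i],back(c,z).round(4));caps.append(back(c,z))
caps=np.array(caps)
def res(p,idx): 
    a=p[2]+np.radians(60)*np.array(idx);return (caps[idx]-p[:2]-p[3]*np.c_[np.cos(a),np.sin(a)]).ravel()
for idx in ([0,1,2,3,4,5],[1,2,3,4,5]):
    s=least_squares(lambda p:res(p,idx),[*C,1.5,.058],x_scale=.01);print(s.x,np.degrees(s.x[2]),np.abs(s.fun).max())
C=s.x[:2]
# housing long edges, z=.06 deck
g=cv2.cvtColor(f,cv2.COLOR_RGB2GRAY).astype(float);g=cv2.GaussianBlur(g,(3,3),0)
for (r0,r1,sg,lo,hi) in ((215,232,1,230,360),(340,356,-1,235,350)):
    xs=np.arange(lo,hi);d=sg*np.diff(g[r0:r1,lo:hi],axis=0);d=np.clip(d,0,None)**2
    ys=r0+.5+(d*np.arange(len(d))[:,None]).sum(0)/d.sum(0)
    k=np.abs(ys-np.median(ys))<2;q=np.polyfit(xs[k],ys[k],1)
    P=back([lo,np.polyval(q,lo)],.06);Q=back([hi,np.polyval(q,hi)],.06)
    e=P-Q;print('edge',P.round(4),Q.round(4),'dir',np.degrees(np.arctan2(e[1],e[0])),'offset of C',(e[0]*(C-Q)[1]-e[1]*(C-Q)[0])/np.hypot(*e))
E
python3 a.py
```

```text
0 [277.4 287. ] [275.35 287.92] [  4   7  17  17 225] [0.5519 0.1302]
1 [297.7 321. ] [297.19 320.99] [  7   8  14  13 148] [0.5009 0.1026]
2 [337.3 322.9] [337.02 321.18] [  8   6  13  14 147] [0.4994 0.0444]
3 [358.7 289.5] [356.98 286.94] [  6   6  13  13 141] [0.5487 0.0141]
4 [340.7 254.3] [337.31 252.45] [  4   6  13  14 143] [0.5998 0.0419]
5 [301.3 252.2] [297.98 252.08] [  5   8  13  13 142] [0.6014 0.0999]
[0.55035444 0.07218736 1.54406917 0.05805525] 88.46864677316674 0.00011410041190122386
[0.55035926 0.07220212 1.54399295 0.05807014] 88.46427977363628 0.00011255075294854607
edge [0.6504 0.2071] [0.6459 0.0024] dir 88.74273179862259 offset of C 0.0970249144995184
edge [0.4558 0.201 ] [0.453  0.0225] dir 89.1270831285768 offset of C -0.09655530071204693
```

```bash
cat >> a.py <<'E'
print('---')
def seg(x0,x1,y0,y1,lo,hi,ch=0):
    p=b[y0:y1,x0:x1].mean(2);m=((p>lo)&(p<hi)).astype(np.uint8);m=cv2.morphologyEx(m,cv2.MORPH_OPEN,np.ones((3,3),np.uint8))
    n,l,st,ce=cv2.connectedComponentsWithStats(m);i=1+np.argmax(st[1:,4]);return ce[i]+[x0,y0],st[i]
ang=lambda d:np.degrees(np.arctan2(d[1],d[0]))
c,st=seg(300,336,270,303,60,125);print('car hub',c,st,back(c,.08))
# reader roof edges
for x in (222,228,234,240,246):
    col=g[250:325,x];d=np.diff(col);print(x,[int(v) for v in col[::3]][:0],250.5+np.argmax(d[:20])*1.0,250.5+np.argmin(d[:20]),250.5+45+np.argmax(d[45:]),250.5+45+np.argmin(d[45:]))
print('nose col',[int(v) for v in g[270:305,254]])
# wheel rim outer circle fit: search radially for the pale rim (z=.086)
W=C-.21*np.array([np.cos(np.radians(89)),np.sin(np.radians(89))])
def rimpts():
    P=[]
    for a in np.radians(np.arange(110,345,4)):
        rr=np.arange(.040,.064,.0004)
        uv=np.array([proj(np.r_[W+q*np.array([np.cos(a),np.sin(a)]),.092]) for q in rr]).astype(np.float32)
        v=cv2.remap(g.astype(np.float32),uv[:,:1],uv[:,1:],cv2.INTER_LINEAR).ravel()
        w=np.clip(v-np.percentile(v,40),0,None)**2
        q=(w*rr).sum()/w.sum();P.append(W+q*np.array([np.cos(a),np.sin(a)]))
    return np.array(P)
P=rimpts();s=least_squares(lambda p:np.hypot(*(P-p[:2]).T)-p[2],[*W,.05],loss='soft_l1',f_scale=.0007)
print('wheel',s.x,np.std(s.fun),'dir',ang(C-s.x[:2]),np.hypot(*(C-s.x[:2])))
E
python3 a.py | sed -n '/---/,$p'
```

```text
---
car hub [317.2703252  286.17886179] [  5   4  25  25 492] [0.54964599 0.07197755]
222 [] 263.5 260.5 314.5 311.5
228 [] 263.5 260.5 314.5 311.5
234 [] 263.5 260.5 314.5 311.5
240 [] 263.5 260.5 314.5 311.5
246 [] 263.5 261.5 312.5 301.5
nose col [120, 121, 122, 123, 126, 127, 124, 106, 67, 30, 15, 16, 19, 20, 21, 26, 32, 34, 29, 24, 22, 21, 19, 19, 30, 61, 100, 124, 128, 128, 127, 128, 131, 134, 135]
wheel [ 0.54975827 -0.13519972  0.05350952] 0.004140228273237654 dir 89.83397485599879 0.20740271027062904
```

```bash
cat >> a.py <<'E'
print('+++')
prof=g[:,225:240].mean(1);print([int(v) for v in prof[256:268]],[int(v) for v in prof[305:320]])
for uv,z in (([232,286.7],.145),([254,286.5],.11),([254,286.5],.125),([254,286.5],.135)):
    X=back(uv,z);print(X,ang(X-C))
for z in (.06,.07,.08):print(z,back([317.27,286.18],z))
# hub of the wheel
c,st=seg(440,470,272,300,60,125);print('wheel hub',c,st)
for z in (.09,.095,.1):X=back(c,z);print(X,ang(C-X),np.hypot(*(C-X)))
E
python3 a.py | sed -n '/+++/,$p'
```

```text
+++
[134, 134, 134, 132, 118, 92, 76, 80, 90, 96, 98, 98] [95, 94, 94, 94, 93, 91, 85, 77, 76, 97, 125, 137, 137, 136, 136]
[0.5538946  0.19199767] 88.30960806283763
[0.55220071 0.16512754] 88.86474866775258
[0.55279229 0.16349258] 88.47334287986152
[0.55318667 0.16240261] 88.20460316440133
0.06 [0.54882074 0.0717174 ]
0.07 [0.5492325  0.07184774]
0.08 [0.54964427 0.07197808]
wheel hub [455.304 286.904] [  0   0  30  27 500]
[ 0.544935   -0.13686687] 88.5138039872368 0.2091393485286453
[ 0.5451737  -0.13546232] 88.5695733677821 0.2077291784213852
[ 0.54541241 -0.13405777] 88.62610505035995 0.2063192078128595
```

The six caps fit the 60° pattern to 0.1 mm. The bottle is at 88.5°, and the reader, nose and housing directions come to 88.3–88.9°, so it is on target. I'll release and lift straight up.

Request:
apply_moves --pt "0 0.001 0 0 0" --pt "0 0.001 0 0 0" --pt "0 0.001 0 0 0.6" --pt "0 0.001 0 0 0.6" --pt "0 0.001 0 0 0.6" --pt "0 0.001 0 0 0.6" --pt "0 0.001 -0.03 0 0.6" --pt "0 0.001 -0.06 0 0.6" --pt "0 0.001 -0.09 0 0.6" --pt "0 0.001 -0.12 0 0.6"

```text
time: 18.65
tcp_pos: [0.5933, -0.1395, 0.2311]
ee_rot: [-0.0, 0.994, 0.113, -0.0]
force: [0.0, -0.8, -0.7]
grip_width: 0.596
grasp_force: 0.0
```

Request:
apply_moves --pt "-0.03 0.02 0 0 0.6" --pt "-0.08 0.05 0 0 0.6" --pt "-0.13 0.08 0 0 0.6" --pt "-0.18 0.11 0 0 0.6" --pt "-0.22 0.14 0 0 0.6" --pt "-0.25 0.17 0 0 0.6" --pt "-0.27 0.19 0 0 0.6" --pt "-0.27 0.19 0 0 0.6"

```text
time: 19.65
tcp_pos: [0.3716, -0.3865, 0.2302]
ee_rot: [-0.0, 0.994, 0.111, -0.0]
force: [0.7, 1.0, -0.8]
grip_width: 0.605
grasp_force: 0.0
```

```bash
python3 m.py | grep -v grey; python3 a.py | grep -v nose; python3 - <<'E'
import cv2,numpy as np
cv2.imwrite('pics/t4.png',cv2.resize(np.load('top.npy')[200:370,200:500,::-1],None,fx=2.6,fy=2.6))
E
```

```text
t 19.65 tcp [ 0.3716 -0.3865  0.2302] F [ 0.7  1.  -0.8] w 0.605 gf 0.0 q [-0.000e+00  9.938e-01  1.108e-01 -1.000e-04]
top carousel [0.5494 0.0686 0.0665]
top bottle_top [0.5526 0.13   0.1673]
top read_point [0.5494 0.1299 0.1641]
top wheel_centre [ 0.5452 -0.137   0.0888]
c0 [318.78140747 286.3886905 ]
0 [277.4 287. ] [275.42 287.93] [  5   7  16  16 185] [0.5519 0.1301]
1 [297.7 321. ] [297.03 320.24] [ 8  8 12 12 88] [0.502  0.1028]
2 [337.3 322.9] [335.82 319.87] [ 8  6 12 12 82] [0.5014 0.0462]
3 [358.7 289.5] [356.62 286.24] [  6   6  13  12 104] [0.5497 0.0146]
4 [340.7 254.3] [337.49 252.51] [  4   7  13  12 115] [0.5997 0.0417]
5 [301.3 252.2] [298.13 252.11] [  5   8  13  13 123] [0.6014 0.0996]
[0.55100762 0.07249869 1.54187814 0.05737666] 88.34310993981688 0.0009084025807448784
[0.55120634 0.0724429  1.53838497 0.05732699] 88.14296585775622 0.0007641986090732404
edge [0.6503 0.2071] [0.6459 0.0024] dir 88.75320962951488 offset of C 0.09615238480713932
edge [0.4558 0.201 ] [0.453  0.0225] dir 89.11088566779716 offset of C -0.0973983937548312
---
car hub [317.24351297 286.
[... 249 characters left out ...]
8681] 0.0020551188802944934 dir 88.84723485077448 0.20828318610368113
+++
[131, 131, 131, 129, 115, 90, 74, 78, 88, 94, 96, 96] [92, 92, 92, 91, 91, 89, 83, 75, 75, 94, 122, 133, 134, 133, 133]
[0.5538946  0.19199767] 88.71188721954547
[0.55220071 0.16512754] 89.38532315599886
[0.55279229 0.16349258] 89.00209634334671
[0.55318667 0.16240261] 88.73892266749314
0.06 [0.54882074 0.0717174 ]
0.07 [0.5492325  0.07184774]
0.08 [0.54964427 0.07197808]
wheel hub [455.36363636 286.98839458] [  0   0  30  28 517]
[ 0.54480607 -0.13695318] 88.24927623583882 0.20949387728301397
[ 0.5450456  -0.13554808] 88.30338037025251 0.20808220489645235
[ 0.54528513 -0.13414298] 88.35822357643737 0.20667072059011296
```

View pics/t4.png

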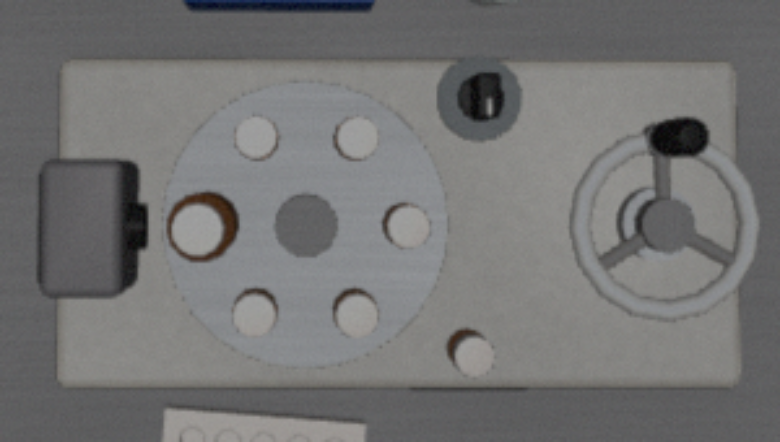

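The handle is released and the gripper is clear. The cap at (197,230) lies on the line from the disc hub (306,225) to the nose (137,226), allowing for parallax, and hasn't moved since the earlier measurement.

```bash
sed -i 's/p>155/p>151/' a.py; python3 a.py | sed -n 1,8p; python3 -c "
from station import r
print(r.sign_off())"
```

```text
0 [277.4 287. ] [275.34 287.95] [  4   7  17  17 227] [0.5519 0.1302]
1 [297.7 321. ] [297.33 321.07] [  7   8  14  13 150] [0.5007 0.1024]
2 [337.3 322.9] [337.   321.14] [  8   6  13  14 148] [0.4995 0.0445]
3 [358.7 289.5] [357.02 286.92] [  6   6  13  13 142] [0.5487 0.014 ]
4 [340.7 254.3] [337.41 252.5 ] [  4   6  14  14 146] [0.5998 0.0418]
5 [301.3 252.2] [297.98 252.06] [  5   8  13  13 143] [0.6015 0.0999]
[0.550337   0.07212338 1.5444461  0.05806277] 88.49024309666555 0.00016135882741648983
[0.55034119 0.0721215  1.54437321 0.058061  ] 88.48606693252931 0.00015764116237373255
the job is handed in; nothing more can be done
None
```

I wound the handwheel about two turns clockwise until the tall bottle stood in front of the reader's nose (within about half a degree of the carousel by camera), then let go, moved the arm clear and handed the job in at about 20 s.

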